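Pass the turn on a paused game clock

ROBOT

A 7-joint arm with a two-finger parallel gripper is mounted at the origin on the work surface. World frame = base frame: x ahead of the robot, y to its left, z up, the work surface at z = 0. Lengths are in m, angles in rad, forces in N, time in s.
With the tool pointing down it reaches from about 0.4 to 0.875 m from the base axis. Payload 19.3 kg.
Tool frame: the origin (TCP) lies midway between the tips of the shut fingers; the grasp point (between the pads) lies 19 mm behind it; z points along the fingers, y is the line along which they close (so a half turn about z gives the same grasp; the last joint's range is limited). The gripper opens to 85 mm and grips with 20 to 120 N. Pads are 22 mm wide; open, the fingers measure 114 mm over their backs; the gripper's body (76 mm by 85 mm) begins 54 mm behind the grasp point. The pads swing forward as they close: fully open they stand 13 mm farther back than shut.
Start: joints at [1.081, 0.521, -0.036, 1.599, 0.021, 1.021, -0.113], TCP at [0.255, -0.571, 0.231] pointing down, gripper open.
Joint ranges: [-2.91, 2.91], [-0.3, 2.13], [-1.5, 1.42], [0.17, 2.43], [-1.26, 4.41], [0.16, 1.93], [-2.52, 2.52]. Speed limits (rad/s): [1.89, 1.89, 2.39, 2.39, 3.01, 3.01, 3.01].

INTERFACE

Orientations are given as [roll, pitch, yaw] about the fixed x, y, z axes, in that order (R = Rz(yaw) Ry(pitch) Rx(roll)).
In Python, from workcell import bot gives the robot as it stands.
- The arm moves only by the tool move_arm, never from a script. Its argument "moves" is a list that holds one entry, the list of rows, each a list of 7 numbers: the opening, from 0 (shut) to 1 (fully open), then the shift along the tool's x, y, z in units of 1000 mm (1.0 is 1000 mm), then the turn, a rotation vector about the tool's x, y, z in units of 2 pi rad (1.0 is 2 pi rad). A call has 1 to 5 rows; each row is the pose to reach, as a shift and turn from the pose commanded when the call began, along the tool's axes at that moment, turning the shorter way round; what a row does not reach only later rows make up. A row lasts 1/10 s, in which the tool goes at most 50 mm and 8.59 degrees, less where a joint would pass 70% of its speed; a pose out of reach is approached as far as the arm can. A call with a number of a shift or a turn outside -1 to 1 is refused whole. A call with a gripper value outside its range is refused whole. The fingers move at their own pace and stop on an object; "force" is the grip in N (left out, the last holds). Time passes only in rows, so rows that repeat a pose let the fingers close. It gives the time, the measured TCP pose, the force, the opening and the grip force at its end, in the units of the state.
- bot.observe(): the state, without advancing time (a new reading comes with each control period).
- bot.grab_frame(name): name is "scene" or "side" or "wrist"; returns the picture (400x640x3 uint8, red, green, blue); there is no depth.
- bot.camera_params(name): a dict with "vertical_fov" (degrees; the focal length in pixels is half the picture's height over the tangent of half this angle, whatever the lens; pixels are square), "cx", "cy" (the principal point, pixels), "R" (3x3) and "t" (3): a world point X has camera coordinates R X + t. Camera axes: x right, y down, z forward; pixel columns grow to the right and rows downward; lengths in m; the calibration is good to about 2 mm. A picture is of the moment at which its call begins: read the wrist's pose just before it. camera_params takes no time and is no camera call; for the wrist camera it gives the pose at the moment of the call.
- bot.job_done(): hands the job in; it is judged then, once.
The state is a dict: "clock": time; "qpos": joint angles; "qd": joint speeds; "joint_efforts": joint torques, N m; "position": TCP position; "tool_rot": TCP orientation; "force": force on the tool from outside, world axes, zero at the start; "moment": the same for the moment, N m; "grip_width": finger opening in m; "finger_force": force on a finger pad.
Only numpy, scipy, OpenCV 4.12 (cv2) and the standard library are available. Lean on these libraries where they do the work, as an engineer would, in place of code of your own. Each camera call takes 0.05 s, during which the arm holds its last target. There are 200 camera calls.

TASK

On the library table a player has made a chess move but forgotten the clock, so the rocker lever on top of the clock still stands up at that player's end. Put it right as an arbiter does, with a fingertip: press the large middle key on the clock's front ledge down to its stop to pause the clock and let it spring back, then press the raised end of the rocker down until the lever has tipped right over, then press and release the middle key again to set the clock going. Leave the two small setting keys, the chess board, and the pieces, book and mug around it alone, lift nothing, and finish clear of everything.

Things in the scene. Friction and masses are not known exactly. Their poses are not given: they have to be found in the camera images.
- clock: Digital game clock that stands firm on the table (it does not slide), grey case 120 mm deep (its x), 230 mm long (its y); origin under its centre at table height. Its front (-x, roughly towards the robot) is a ledge 36 mm deep, 30 mm above the table, with three keys in a row; behind it a face with two displays slopes up to the rear top, 52 mm high, which carries the rocker.
- rocker (a joint): Black lever, 210 mm long (clock's y), 24 mm wide, a 30 x 45 mm finger pad at each end; pivot 38 mm behind (+x) the clock's centre, 65 mm up. +0.10 rad = left (clock's +y) end up, -0.10 = right end up; starts at either. Bistable: the raised end needs about 2 N at first, then less, and past level it snaps to its other stop and stays.
- rocker_left (a point): Point on top of the rocker's left finger pad, 85 mm from the pivot towards the clock's +y, 20 mm from the tip of the lever. About 83 mm above the table when raised, 66 mm when down.
- rocker_right (a point): Point on top of the rocker's right finger pad, 85 mm from the pivot towards the clock's -y; heights as for the left.
- start_key (a joint): The large middle key (start/pause): 0 = up, 0.005 m = down at its stop. A spring returns it; it starts to move at 1.5 N and is fully down at 4.5 N. A press counts from 3.5 mm down.
- start_key_top (a point): Centre of the top of the large middle key, a light grey rectangle 22 mm (clock's x) by 32 mm (y), standing 9 mm proud of the ledge: 39 mm above the table when up, 34 mm when down. It lies 42 mm in front of the clock's centre (-x), on its centre line.
- left_key (a joint): Small round setting key of the same grey, 14 mm across, 55 mm to the left (clock's +y) of the middle key, 37 mm above the table. 0 = up, 0.005 m = down. Leave alone.
- right_key (a joint): The same setting key 55 mm to the right (clock's -y) of the middle key. Leave alone.
- board: Wooden chess board 350 x 350 x 16 mm with eleven pieces up to 100 mm above the table, fixed, just behind the clock (30 to 55 mm from its back). Origin under the middle of its edge next to the clock; the board reaches from there to +x. Leave alone.
- rook: Taken light wooden rook, 55 mm tall, 30 mm base, standing 160 to 195 mm from the clock's centre at one end of the clock. Origin under its base. Leave alone.
- bishop: Taken dark wooden bishop, 65 mm tall, 30 mm base, standing at the other end of the clock. Origin under its base. Leave alone.
- book: Closed hardback book 210 x 145 x 28 mm lying to the left of the clock. Origin under its centre. Leave alone.
- mug: White mug, 92 mm tall, 80 mm across, standing to the right of the clock. Origin under its base. Leave alone.

How it is judged:
On the way, in this order (a step that is already met when the one before it is completed fails the run):
1. the middle key is pressed at least 3.5 mm down while the rocker still stands as it did at the start (clock paused) (value of joint start_key above 0.0035 m and distance of each of rocker_left, rocker_right from where it was at the start of the episode below 0.004 m), for 0.05 s.
2. with the middle key up again, the rocker has been tipped right over to its other stop (value of joint start_key below 0.0015 m and distance of each of rocker_left, rocker_right from where it was at the start of the episode above 0.012 m and (value of joint rocker above 0.085 rad or value of joint rocker below -0.085 rad)), for 0.2 s.
3. the middle key is pressed at least 3.5 mm down again, with the rocker tipped over (clock going) (value of joint start_key above 0.0035 m and distance of each of rocker_left, rocker_right from where it was at the start of the episode above 0.012 m and (value of joint rocker above 0.085 rad or value of joint rocker below -0.085 rad)), for 0.05 s.
At the end, for the whole second after the job is handed in: The rocker rests at the stop opposite to the one it started from (within 0.015 rad; each end has moved more than 12 mm), all keys are up, and the rook, bishop, book and mug stand within 15 mm of where they were (all of step 2 and value of joint each of left_key, right_key below 0.002 m and distance of each of rook, bishop, book, mug from where it was at the start of the episode below 0.015 m); the robot touches nothing.
It fails at once if a small setting key is pressed (more than 2.5 mm) (value of joint any of left_key, right_key above 0.0025 m).
It fails at once if the rook, bishop, book or mug is moved more than 15 mm, lifted or tipped ((distance of rook from where it was at the start of the episode above 0.015 m or angle between rook's own z axis and vertical above 0.3 rad) or (distance of bishop from where it was at the start of the episode above 0.015 m or angle between bishop's own z axis and vertical above 0.3 rad) or (distance of book from where it was at the start of the episode above 0.015 m or angle between book's own z axis and vertical above 0.3 rad) or (distance of mug from where it was at the start of the episode above 0.015 m or angle between mug's own z axis and vertical above 0.3 rad)).
It fails at once if the robot touches the chess board or its pieces (over 1 N) (contact force between any of the fingers, the arm and board above 1 N).
It also fails if it takes over 45 s, if anything falls off the work surface, if the arm or the gripper's body presses on something with over 40 N, if the wrist force passes 120 N, or if a joint passes its speed limit or range.

## Working session

There is one attempt and no reset: what is moved stays moved. The work goes in short steps, Python scripts to look and compute and a tool call to move; the robot and the scene stay as the last step left them, time stands still between calls to the robot, and variables do not carry over. Pictures are saved under pics/ and viewed, at most 10 in all, crops included, and the job is handed in when it is done.

Besides the shell and the picture viewer there is one more tool, called as a command line: name --argument value ..., lists and objects as JSON in quotes. move_arm: Moves the arm, as the interface text tells. Shifts and turns lie within -1 to 1; 1 stands for 1000 mm of shift or 2 pi rad of turn. Its arguments: {"type":"object","properties":{"moves":{"type":"array"},"force":{"type":"number"}},"required":["moves"]}

```bash
mkdir -p pics; python3 - <<'E'
from workcell import bot
import cv2,numpy as np
s=bot.observe();print(s['clock'],s['position'],s['tool_rot'],s['grip_width'])
for n in ['scene','side']:
    p=bot.camera_params(n);print(n,p)
    cv2.imwrite(f'pics/{n}0.png',cv2.cvtColor(bot.grab_frame(n),cv2.COLOR_RGB2BGR))
E
```

```text
0.0 [ 0.25458796 -0.57042669  0.23073707] [-3.14047068e+00  6.35196492e-05  4.19818514e-01] 0.08542627709124716
scene {'vertical_fov': 49.82750462722745, 'cx': 322.478787399038, 'cy': 198.39787179633436, 'R': array([[ 0.33496861,  0.94222848,  0.00123361],
       [ 0.813479  , -0.28853616, -0.50497407],
       [-0.47544501,  0.17015398, -0.86313363]]), 't': array([-0.25138557, -0.41877188,  1.52129411])}
side {'vertical_fov': 55.508877738393444, 'cx': 320.55574731788874, 'cy': 198.98601974490194, 'R': array([[-0.99525674, -0.09645553, -0.01266341],
       [-0.0448385 ,  0.5703371 , -0.82018602],
       [ 0.08633389, -0.81572785, -0.57195676]]), 't': array([0.56608975, 0.05706586, 1.04278703])}
```

View pics/scene0.png

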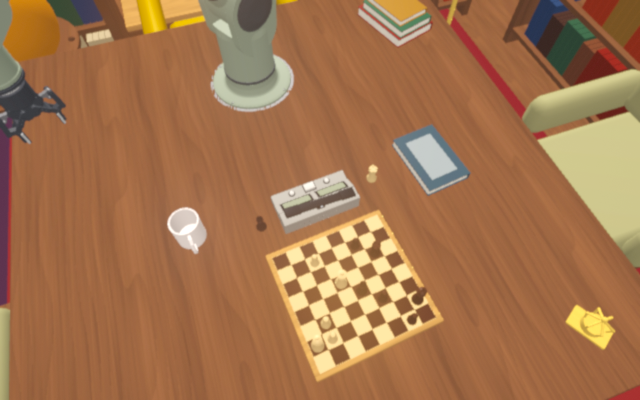

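View pics/side0.png

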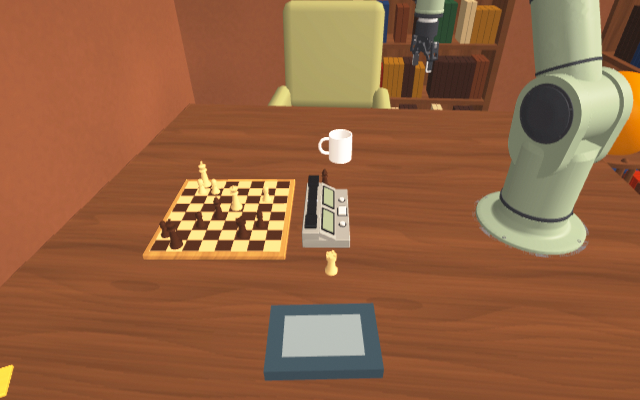

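The clock is seen in scene at about (315,200), its middle key at (309,186). In side it is at (327,217), with the key at (341,211). The rook is at its left end and the bishop at its right, with the mug further right. I'll measure the keys from zoomed crops.

```bash
cat > h.py <<'E'
import numpy as np
def ray(p,uv):
    f=200/np.tan(np.radians(p['vertical_fov']/2))
    d=p['R'].T@np.array([(uv[0]-p['cx'])/f,(uv[1]-p['cy'])/f,1]); return -p['R'].T@p['t'],d
def plane(p,uv,z):
    c,d=ray(p,uv); return c+d*(z-c[2])/d[2]
def tri(rays):
    A=np.zeros((3,3));b=np.zeros(3)
    for c,d in rays:
        d=d/np.linalg.norm(d);M=np.eye(3)-np.outer(d,d);A+=M;b+=M@c
    return np.linalg.solve(A,b)
def proj(p,X):
    f=200/np.tan(np.radians(p['vertical_fov']/2)); c=p['R']@X+p['t']
    return np.array([p['cx']+f*c[0]/c[2],p['cy']+f*c[1]/c[2]])
E
python3 - <<'E'
from workcell import bot
import cv2,numpy as np
from h import *
a=cv2.imread('pics/scene0.png')[160:240,255:385];b=cv2.imread('pics/side0.png')[165:255,280:410]
o=np.vstack([cv2.resize(x,None,fx=6 if 0 else 3.5,fy=3.5,interpolation=cv2.INTER_CUBIC) for x in (a,b)])
cv2.imwrite('pics/z.png',o)
ps=bot.camera_params('scene');pd=bot.camera_params('side')
print(plane(ps,(309,186),.039),plane(pd,(341.5,211),.039))
for u in [(291,192),(327,179)]:print(plane(ps,u,.037))
for u in [(342,199),(342,223.5)]:print(plane(pd,u,.037))
E
```

```text
[0.51019061 0.04376054 0.039     ] [0.50665067 0.05247104 0.039     ]
[ 0.51096501 -0.01145735  0.037     ]
[0.50369336 0.10180552 0.037     ]
[ 0.5082576  -0.00682065  0.037     ]
[0.50269168 0.1035623  0.037     ]
```

View pics/z.png

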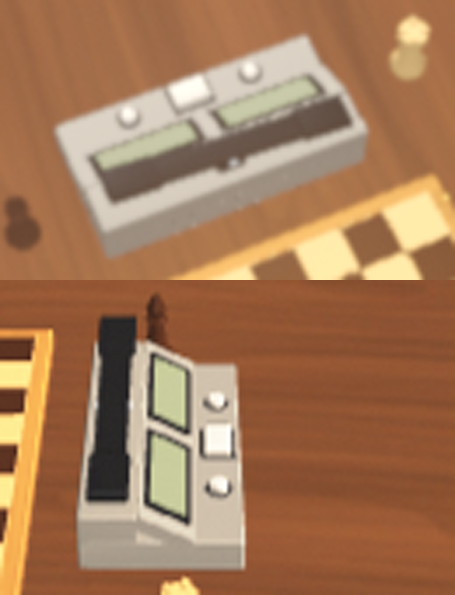

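move_arm --moves '[[[0,0.16,-0.153,0,0,0,0],[0,0.16,-0.153,0,0,0,0],[0,0.16,-0.153,0,0,0,0],[0,0.16,-0.153,0,0,0,0],[0,0.16,-0.153,0,0,0,0]]]'

```text
clock: 0.6
position: [0.3399, -0.3619, 0.2313]
tool_rot: [-3.141, -0.001, 0.424]
force: [0.0, -0.7, -0.1]
grip_width: 0.0123
finger_force: 0.0
```

move_arm --moves '[[[0,0.16,-0.153,0,0,0,0],[0,0.16,-0.153,0,0,0,0],[0,0.16,-0.153,0,0,0,0],[0,0.16,-0.153,0,0,0,0],[0,0.16,-0.153,0,0,0,0]]]'

```text
clock: 1.1
position: [0.4234, -0.1568, 0.2314]
tool_rot: [-3.141, -0.001, 0.424]
force: [-1.3, -0.0, -0.6]
grip_width: -0.0002
finger_force: 0.0
```

move_arm --moves '[[[0,0.16,-0.153,0,0,0,0],[0,0.16,-0.153,0,0,0,0],[0,0.16,-0.153,0,0,0,0],[0,0.16,-0.153,0,0,0,0.0573],[0,0.16,-0.153,0,0,0,0.0573]]]'

```text
clock: 1.6
position: [0.5066, 0.0473, 0.2311]
tool_rot: [-3.141, 0.0, 0.136]
force: [1.2, -0.9, -0.7]
grip_width: 0.0001
finger_force: 0.0
```

move_arm --moves '[[[0,0,0,0,0,0,0],[0,0,0,0,0,0,0],[0,0,0,0,0,0,0]]]'

```text
clock: 1.9
position: [0.5056, 0.043, 0.2312]
tool_rot: [3.141, 0.001, 0.139]
force: [-1.4, 0.1, -0.3]
grip_width: 0.0005
finger_force: 0.0
```

```bash
python3 - <<'E'
from workcell import bot
import cv2,numpy as np
from h import *
s=bot.observe();print(s['clock'],s['position'],s['tool_rot'])
np.save('wp.npy',bot.camera_params('wrist'),allow_pickle=True)
f=bot.grab_frame('wrist');cv2.imwrite('pics/w1.png',cv2.cvtColor(f,cv2.COLOR_RGB2BGR))
p=bot.camera_params('wrist');print(proj(p,np.array([.508,.047,.039])),proj(p,np.array([.583,.136,.083])),proj(p,np.array([.593,-.034,.083])),-p['R'].T@p['t'])
# side-view check of which end is up: predict tips both ways
c,s_=np.cos(.06),np.sin(.06)
pd=bot.camera_params('side')
for k in (1,-1):
  for y in (105,-105):
    q=np.array([.550+.038*c-y*.001*s_,.049+.038*s_+y*.001*c,.0745+k*np.sign(y)*.0105]);print(k,y,proj(pd,q))
E
```

```text
1.9 [0.50561065 0.0429634  0.23116695] [3.14119829e+00 5.58924931e-04 1.39471872e-01]
[318.56283277 174.62736107] [231.9210264   90.16496001] [418.17787536 105.89108375] [0.57510502 0.05307158 0.37284948]
1 105 [308.57059157 219.82992656]
1 -105 [313.31910192 180.83032052]
-1 105 [308.83432453 226.60644904]
-1 -105 [313.1464965  174.61965204]
```

View pics/w1.png

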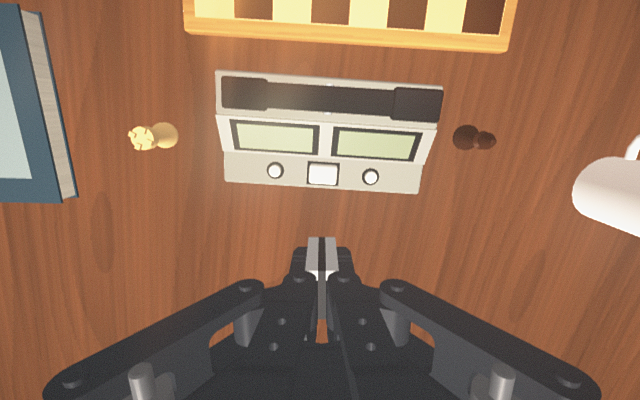

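The wrist view shows the middle key at (323,174), the small keys at (275,171) and (371,177), and the right pad around (417,104). The side-view lever tips match the right end being up.

```bash
python3 - <<'E'
from workcell import bot
from h import *
p=bot.camera_params('wrist');s=bot.observe();print(s['position'],s['tool_rot'])
k=plane(p,(323,174),.039);a=plane(p,(275,170.5),.037);b=plane(p,(371,177),.037)
y=(a-b)[:2];print(k,a,b,np.linalg.norm(y));y/=np.linalg.norm(y);x=np.array([y[1],-y[0]])
print('yaw',np.arctan2(-y[0],y[1]))
r=k[:2]+.080*x-.085*y;print('right pad model',r,'seen',plane(p,(417,104),.083))
yaw=s['tool_rot'][2];T=np.array([[np.cos(yaw),np.sin(yaw)],[np.sin(yaw),-np.cos(yaw)]])
print('tool shift key',T@(k[:2]-s['position'][:2]),'pad from key',T@(r-k[:2]))
E
```

```text
[0.50570049 0.04284297 0.23127448] [3.14125207e+00 3.05542384e-04 1.38679628e-01]
[0.50939949 0.0421601  0.039     ] [0.50549451 0.09621034 0.037     ] [ 0.51310848 -0.01226502  0.037     ] 0.10874224766600202
yaw 0.07007586864108127
right pad model [ 0.59515472 -0.03702981] seen [ 0.59446986 -0.03255785  0.083     ]
tool shift key [0.00356909 0.00118765] pad from key [0.07398507 0.09028405]
```

move_arm --moves '[[[0,0.002,0,0.04,0,0,0],[0,0.002,0,0.08,0,0,0],[0,0.002,0,0.12,0,0,0],[0,0.002,0,0.15,0,0,0],[0,0.002,0,0.175,0,0,0]]]'

```text
clock: 2.45
position: [0.5073, 0.0431, 0.0547]
tool_rot: [3.142, 0.001, 0.138]
force: [-0.4, 0.6, -0.3]
grip_width: 0.0
finger_force: 0.0
```

move_arm --moves '[[[0,0,0,0.005,0,0,0],[0,0,0,0.01,0,0,0],[0,0,0,0.012,0,0,0],[0,0,0,0.012,0,0,0]]]'

```text
clock: 2.85
position: [0.5085, 0.0442, 0.0451]
tool_rot: [-3.142, -0.001, 0.139]
force: [-0.1, -0.1, 0.8]
grip_width: -0.0003
finger_force: 0.0
```

```bash
python3 - <<'E'
from workcell import bot
import cv2
f=bot.grab_frame('wrist');cv2.imwrite('pics/w2.png',cv2.cvtColor(f,cv2.COLOR_RGB2BGR))
s=bot.observe();print(s['position'],s['tool_rot'],s['force'])
E
```

```text
[0.50846753 0.04424737 0.04519277] [-3.14158602e+00 -1.35067567e-03  1.38493486e-01] [ 0.63006762 -0.34248234 -0.47353313]
```

View pics/w2.png

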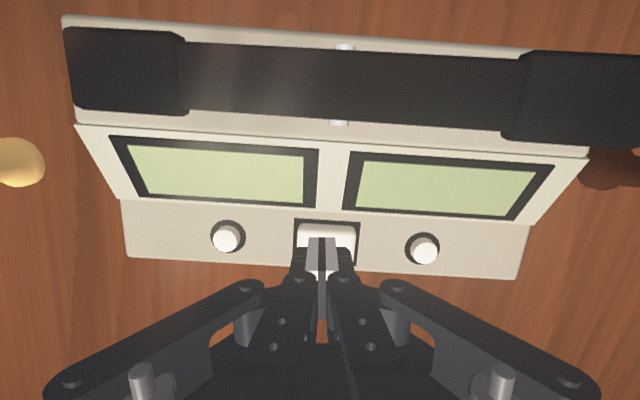

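The tips stand centred over the middle key at about (325,240), clear of the small keys. I'll press now.

move_arm --moves '[[[0,0,0,0.004,0,0,0],[0,0,0,0.008,0,0,0],[0,0,0,0.0105,0,0,0],[0,0,0,0.0115,0,0,0],[0,0,0,0.0115,0,0,0]]]'

```text
clock: 3.4
position: [0.5085, 0.0443, 0.0337]
tool_rot: [3.141, -0.001, 0.139]
force: [-3.8, -2.4, 26.0]
grip_width: -0.0001
finger_force: 13.3
```

move_arm --moves '[[[0,0,0,-0.03,0,0,0],[0,0,0,-0.08,0,0,0],[0,0.037,0.045,-0.08,0,0,0],[0,0.0747,0.09,-0.08,0,0,0],[0,0.0747,0.09,-0.08,0,0,0]]]'

```text
clock: 3.9
position: [0.5969, -0.0386, 0.1131]
tool_rot: [3.14, -0.002, 0.135]
force: [-1.8, -0.2, 0.2]
grip_width: 0.0004
finger_force: 0.0
```

```bash
python3 - <<'E'
from workcell import bot
import cv2
f=bot.grab_frame('wrist');cv2.imwrite('pics/w3.png',cv2.cvtColor(f,cv2.COLOR_RGB2BGR))
s=bot.observe();print(s['position'],s['tool_rot'],s['force'])
E
```

```text
[ 0.59714486 -0.03907474  0.11257801] [ 3.13993282e+00 -1.13158193e-03  1.34321797e-01] [-3.28674247 -2.42337415 -0.9887719 ]
```

View pics/w3.png

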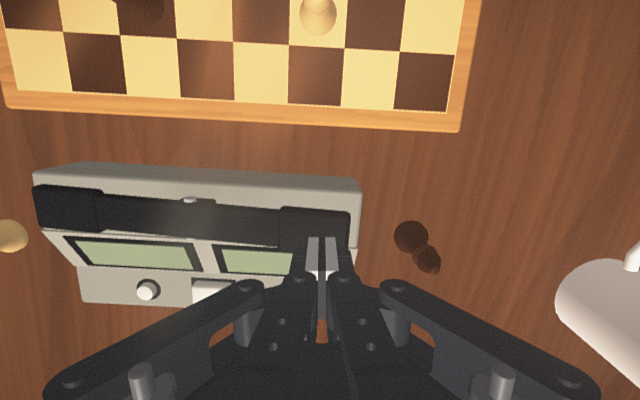

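The tips are above the right pad, which spans columns 280–350. I'll press it down.

move_arm --moves '[[[0,0,0,0.02,0,0,0],[0,0,0,0.03,0,0,0],[0,0,0,0.038,0,0,0],[0,0,0,0.044,0,0,0],[0,0,0,0.046,0,0,0]]]'

```text
clock: 4.45
position: [0.5943, -0.0341, 0.0668]
tool_rot: [-3.141, 0.0, 0.139]
force: [-8.6, 0.2, 23.3]
grip_width: -0.0001
finger_force: 11.2
```

move_arm --moves '[[[0,0,0,0.001,0,0,0],[0,0,0,0.001,0,0,0]]]'

```text
clock: 4.65
position: [0.5943, -0.0341, 0.0669]
tool_rot: [3.142, -0.0, 0.139]
force: [-7.4, 0.9, 17.7]
grip_width: 0.0001
finger_force: 9.1
```

move_arm --moves '[[[0,0,0,-0.03,0,0,0],[0,0,0,-0.047,0,0,0],[0,-0.037,-0.045,-0.047,0,0,0],[0,-0.0747,-0.09,-0.047,0,0,0],[0,-0.0747,-0.09,-0.047,0,0,0]]]'

```text
clock: 5.15
position: [0.5049, 0.0473, 0.1133]
tool_rot: [-3.141, 0.001, 0.142]
force: [0.1, -0.9, -0.6]
grip_width: 0.0002
finger_force: 0.0
```

```bash
python3 - <<'E'
from workcell import bot
import cv2,numpy as np
f=bot.grab_frame('wrist');g=bot.grab_frame('side')[165:265,270:430]
o=np.vstack([f,cv2.resize(g,(320,200))[:,:].repeat(2,1)[:, :640]]) if 0 else f
o=np.vstack([f,np.hstack([cv2.resize(g,(320,200),interpolation=cv2.INTER_CUBIC),np.zeros((200,320,3),np.uint8)])])
cv2.imwrite('pics/w4.png',cv2.cvtColor(o,cv2.COLOR_RGB2BGR))
s=bot.observe();print(s['position'],s['tool_rot'],s['force'])
E
```

```text
[0.50667102 0.04635584 0.11340752] [-3.14120207e+00 -1.43121384e-04  1.42110078e-01] [ 0.6181819  -0.75680015 -0.13750466]
```

View pics/w4.png

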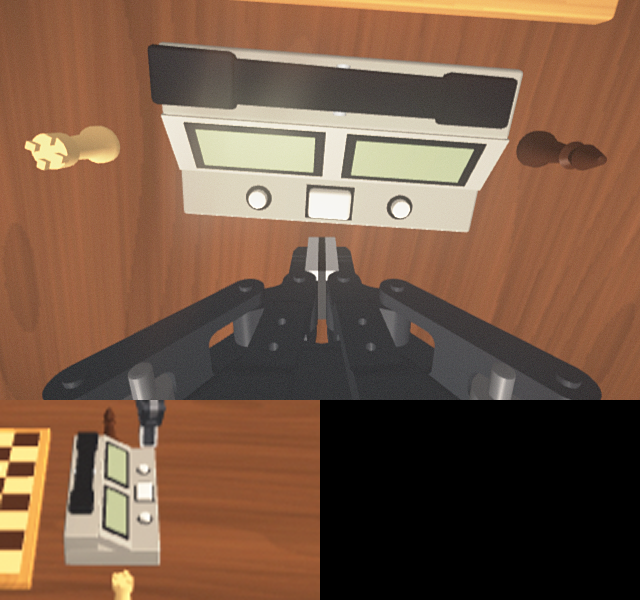

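The left end now overhangs the case at (150,75) and the right end lies inside it, so the lever has tipped. The middle key at (330,203) is up. Now the second press.

move_arm --moves '[[[0,0,0,0.04,0,0,0],[0,0,0,0.065,0,0,0],[0,0,0,0.073,0,0,0],[0,0,0,0.078,0,0,0],[0,0,0,0.08,0,0,0]]]'

```text
clock: 5.75
position: [0.5082, 0.0438, 0.0335]
tool_rot: [3.141, 0.0, 0.138]
force: [-10.8, -2.5, 34.5]
grip_width: -0.0002
finger_force: 17.2
```

move_arm --moves '[[[0,0,0,0.0005,0,0,0],[0,0,0,0.0005,0,0,0]]]'

```text
clock: 5.95
position: [0.5082, 0.0438, 0.0339]
tool_rot: [3.141, -0.0, 0.138]
force: [-8.4, -1.9, 16.8]
grip_width: -0.0
finger_force: 8.8
```

move_arm --moves '[[[0,0,0,-0.03,0,0,0],[0,0,0,-0.08,0,0,0],[0,-0.01,0,-0.13,0,0,0],[0,-0.01,0,-0.17,0,0,0],[0,-0.01,0,-0.17,0,0,0]]]'

```text
clock: 6.45
position: [0.5008, 0.043, 0.2087]
tool_rot: [3.141, -0.01, 0.138]
force: [0.8, -0.2, -1.0]
grip_width: -0.0002
finger_force: 0.0
```

```bash
python3 - <<'E'
from workcell import bot
import cv2
f=bot.grab_frame('wrist');cv2.imwrite('pics/w5.png',cv2.cvtColor(f,cv2.COLOR_RGB2BGR))
E
```

```text
(no output)
```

View pics/w5.png

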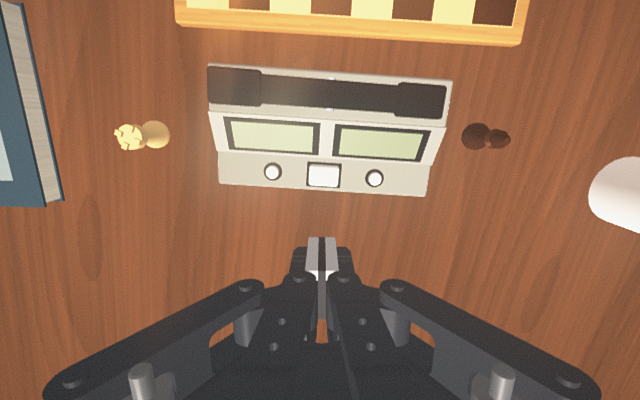

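The lever is still tipped, with its left end up at (208,85). The keys are up, everything else is undisturbed and the arm is clear.

```bash
python3 -c "
from workcell import bot
print(bot.job_done())"
```

```text
the job is handed in; nothing more can be done
None
```

I paused the clock with the middle key, tipped the rocker over from its raised right end, pressed the middle key again to set the clock going, and handed the job in with the arm clear; the hand-in returned no verdict, but the last picture showed the lever tipped, the keys up and nothing else disturbed.

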